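# Mount the scraper head in the cart's collet clamp

### The job

Lift the silicone scraper head out of its wooden stand and push its steel shank fully home in the collet clamp on the cart top, without ramming it. Then turn the collet nut clockwise by its crank knob until the collet grips the shank firmly: the turning gets clearly harder there, so feel for it and do not force it far beyond. Let go, and leave the other things on the cart where they are.

Things in the scene. Friction and masses are not known exactly. Their poses are not given: they have to be found in the camera images.
- scraper: Loose upright scraper head, 56 to 98 g, 106 mm long. Origin at the shank's bottom end, z up. Steel shank 10 mm in diameter up to z = 52 mm, its lowest 5 mm tapering to 5 mm; steel collar 18 mm in diameter, z 52 to 58; stiff dark silicone blade 36 mm wide (its x), 12 mm thick (its y), z 58 to 98, then a 6 mm thick lip. Pinch the blade across its thickness (y).
- shank_tip (a point): Centre of the bottom end of the scraper's shank. At the start it is 8 mm above the cart top, inside the stand's hole: the scraper hangs there by its collar and must be lifted straight up 55 mm to come clear.
- blade_mid (a point): Middle of the scraper's blade, 80 mm above the shank's bottom end: the place to pinch it.
- stand: Fixed wooden drying stand, a block 60 x 60 mm, 60 mm high, with one round 13 mm hole in the centre of its top. Origin at the centre of its underside.
- clamp: Fixed cam-lock collet clamp: base plate 90 x 66 x 6 mm, steel block 50 mm square up to z = 40 mm, on it the round ribbed aluminium nut (50 mm across, z 40 to 58 mm) with a crank arm. Origin at the centre of its underside, under the nut's turning axis. The upright bore for the shank is 8 mm off that axis, towards the clamp's +x.
- mouth (a point): On the bore's axis at the level of the nut's open top, 58 mm above the cart top. Inside the nut a jaw and the open cam leave a hole of 12.5 mm with sloped entry; below it the bore is 13 mm wide. Two sprung rubber pads 16 mm above the bore's floor drag on the shank: it must be pushed down, with 4 to 15 N, until it stops on the floor.
- bore_floor (a point): Centre of the bore's floor, 10 mm above the cart top (48 mm below the mouth), where the shank's bottom end must come to stand; the scraper's collar is then 4 mm above the nut.
- seat: The steel disc that forms the bore's floor, 12 mm across, origin at the centre of its top. It is damaged by more than 40 N.
- jaw: Steel V jaw inside the nut beside the bore, stiffly sprung, origin on the bore's axis at z = 47 mm. A hidden spiral cam, turned clockwise (from above) with the nut, closes 6.5 mm per radian and wedges the shank against it. The worn nut first turns 0 to 1.4 rad without moving the cam (it feels alike), so travel does not tell the grip: the seated shank is gripped after 0.5 to 2.3 rad of turning.
- knob_grip (a point): On the axis of the crank knob, 80 mm above the cart top. The knob is an upright black cylinder, 16 mm in diameter, z 54 to 94 mm, spinning freely on its pin. The pin stands on the nut's arm (12 mm wide, z 46 to 54 mm), 75 mm from the nut's axis (the clamp's origin), and circles it as the nut turns. 
- nut: The aluminium collet nut with its arm. Origin on its turning axis, z = 40 mm; y points along the arm to the knob. Driving the knob round takes about 4 N while the cam runs free and climbs steadily once the cam meets the shank. Read with the knob held still after each small step, the push is 1 to 3 N when free, 6 to 8 N at a firm grip; over 9.5 N harms the collet. The nut stays where it is left.
- clearbox: Bystander: clear plastic box with a white twist vent cap, 136 x 186 mm, 94 mm high, origin at the centre of its underside. Leave it alone.
- weight_a: Bystander: white ceramic lid weight, a disc 88 mm across with a small knob, 40 mm high, origin under its centre. Leave it alone.
- weight_b: Bystander: the second, equal ceramic lid weight. Leave it alone.
- chopsticks: Bystander: pair of stainless chopsticks, 220 mm long, lying along their y on two ceramic rests, 17 mm high, origin under their middle. Leave them alone.
There are look-alikes about, which are no part of the job. What is shaped like the scraper but blue is not meant.

How it is judged:
On the way, in this order (a step that is already met when the one before it is completed fails the run):
1. the shank stands fully home in the bore, collet not yet gripping (z of shank_tip in the frame of bore_floor below 0.0025 m and horizontal distance between shank_tip and bore_floor below 0.004 m and contact force between jaw and scraper below 15 N), for 0.2 s.
2. the jaw presses the shank (contact force between jaw and scraper above 25 N), for 0.2 s.
At the end, for the whole second after the job is handed in: The shank's bottom end is within 2.5 mm of the bore's floor and 4 mm of its axis, the scraper is upright in the clamp within 0.12 rad, at rest, and the collet's jaw presses on the shank with more than 25 N by itself (z of shank_tip in the frame of bore_floor below 0.0025 m and horizontal distance between shank_tip and bore_floor below 0.004 m and angle between the z axis of scraper and the z axis of clamp, either way round below 0.12 rad and contact force between jaw and scraper above 25 N and linear speed of scraper below 0.02 m/s); the robot touches nothing.
It fails at once if the collet is overtightened: the jaw is pressed on the shank with more than 100 N (contact force between jaw and scraper above 100 N).
It fails at once if the shank is rammed on the bore's floor with more than 40 N (contact force between seat and scraper above 40 N).
It fails at once if a bystander is moved more than 30 mm (distance of any of clearbox, weight_a, weight_b, chopsticks from where it was at the start of the episode above 0.03 m).
It also fails if it takes over 67 s, if anything falls off the work surface, if the arm or the gripper's body presses on something with over 40 N, if the wrist force passes 120 N, or if a joint passes its speed limit or range.

### The arm

A 6-joint arm with a two-finger parallel gripper is mounted at the origin on the work surface. World frame = base frame: x ahead of the robot, y to its left, z up, the work surface at z = 0. Lengths are in m, angles in rad, forces in N, time in s.
With the tool pointing down it reaches from about 0.3 to 0.75 m from the base axis. Payload 8.5 kg.
Tool frame: the origin (TCP) lies midway between the tips of the shut fingers; the grasp point (between the pads) lies 19 mm behind it; z points along the fingers, x is the direction in which the jaws open and shut, and the axes are right-handed (so a half turn about z gives the same grasp; the last joint's range is limited). The gripper opens to 88 mm and grips with 3 to 60 N. Pads are 18 mm wide; open, the fingers measure 123 mm over their backs; the gripper's body (75 mm by 187 mm) begins 45 mm behind the grasp point.
Start: joints at [-1.494, 0.381, 1.297, -0, 1.464, -0.215], TCP at [0.158, -0.527, 0.239] pointing down, gripper open.
Joint ranges: [-3.11, 3.11], [-0.89, 2.33], [0.22, 2.48], [-1.42, 4.56], [0.17, 2.85], [-2.88, 2.88]. Speed limits (rad/s): [2.39, 2.39, 3.14, 3.14, 3.14, 3.14].

### API

Orientations are given as a rotation vector (axis times angle).
In Python, from station import ctrl, kinematics, viewer, order gives the robot as it stands. Calls block until the motion is done:
- ctrl.reach(position, orientation): joint-space move of the TCP to a pose.
- ctrl.move_straight(position, rot=None, feed=0.15): straight line of the TCP; rot=None keeps the orientation; feed is the mean speed in m/s.
- ctrl.move_j(angles): joint-space move.
- ctrl.open_gripper() and ctrl.close(f_grip=None): open the fingers fully, or close them until they stop; f_grip is the grip in N (None keeps the last).
- ctrl.hold(seconds).
- kinematics.solve_ik(position, orientation): joint angles nearest the present ones, or None.
- viewer.capture(name): name is "side" or "top"; returns a dict with "image" (384x512x3 uint8, blue, green, red), "K" (3x3 intrinsics, pixels), "R" (3x3) and "t" (3): a world point X has camera coordinates R X + t. Camera axes: x right, y down, z forward; pixel columns grow to the right and rows downward; lengths in m; the calibration is good to about 2 mm. A picture is of the moment at which its call begins. There is no depth.
A pose or a line that the arm cannot do raises ctrl.PlanningError and nothing moves.
- order.close_job(): hands the job in, once; it reports no verdict.
Readings, each from a call of its own:
- ctrl.current_time(): time.
- ctrl.current_joint_pos(): joint angles.
- ctrl.current_joint_vel(): joint speeds.
- ctrl.current_effort(): joint torques, N m.
- ctrl.current_eef_pos(): TCP position.
- ctrl.current_eef_rot(): TCP orientation.
- ctrl.current_force(): force on the tool from outside, world axes, zero at the start.
- ctrl.current_ft_torque(): the same for the moment, N m.
- ctrl.current_opening(): opening from 0.0 (shut) to 1.0 (fully open).
Only numpy, scipy, OpenCV 4.12 (cv2) and the standard library are available. Lean on these libraries where they do the work, as an engineer would, in place of code of your own. Each camera call takes 0.05 s, during which the arm holds its last target. There are 200 camera calls.

## Working session

There is one attempt and no reset: what is moved stays moved. The work goes in short steps, each a Python script; the robot and the scene stay as the last script left them, time stands still between calls to the robot, and variables do not carry over. Pictures are saved under pics/ and viewed, about 8 in all and at most 12, crops included, and the job is handed in when it is done.

```bash
ls; mkdir -p pics; python3 - <<'E'
from station import ctrl, viewer
import cv2, numpy as np, pickle
d={}
for n in("side","top"):
    c=viewer.capture(n); d[n]=c; cv2.imwrite(f"pics/{n}0.png",c["image"]); print(n,c["K"].tolist(),np.round(c["R"],3).tolist(),np.round(c["t"],3).tolist(), (-c["R"].T@c["t"]).round(3))
pickle.dump(d,open("cap0.pkl","wb"))
print(ctrl.current_time(), ctrl.current_eef_rot(), ctrl.current_force(), ctrl.current_opening())
E
```

```text
pics
side [[438.8168361238167, 0.0, 259.05927590371107], [0.0, 438.8168361238167, 184.9002085179225], [0.0, 0.0, 1.0]] [[0.996, -0.088, -0.001], [-0.047, -0.519, -0.854], [0.075, 0.85, -0.521]] [-0.573, 0.094, 1.253] [ 0.481 -1.067  0.733]
top [[487.2598420538454, 0.0, 256.9986222798673], [0.0, 487.2598420538454, 185.55934721441838], [0.0, 0.0, 1.0]] [[-0.023, -1.0, -0.007], [-0.994, 0.024, -0.11], [0.11, 0.004, -0.994]] [0.018, 0.608, 1.391] [ 0.451 -0.003  1.45 ]
0.1 [-2.52003842e+00  1.87434129e+00  1.33357967e-03] [-0.49287613 -0.99260238  0.17366359] 0.9994839051701196
```

View pics/side0.png

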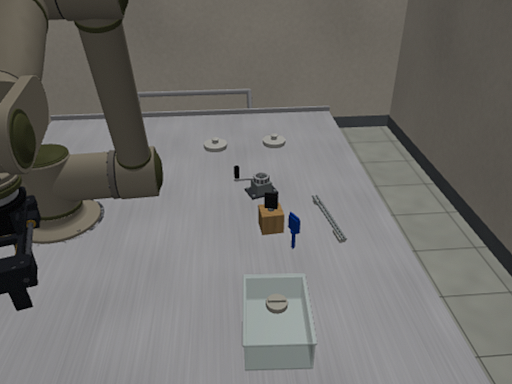

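View pics/top0.png

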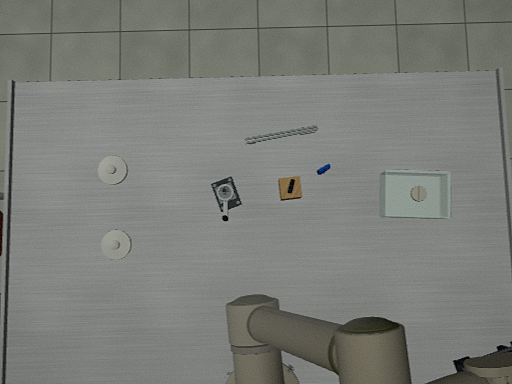

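```bash
python3 - <<'E'
import cv2, numpy as np
s=cv2.imread("pics/side0.png")[158:248,225:315]; t=cv2.imread("pics/top0.png")[165:230,205:335]
s=cv2.resize(s,None,fx=6,fy=6,interpolation=cv2.INTER_CUBIC); cv2.imwrite("pics/side0c.png",s)
t=cv2.resize(t,None,fx=6,fy=6,interpolation=cv2.INTER_CUBIC); cv2.imwrite("pics/top0c.png",t)
E
```

```text
(no output)
```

View pics/side0c.png

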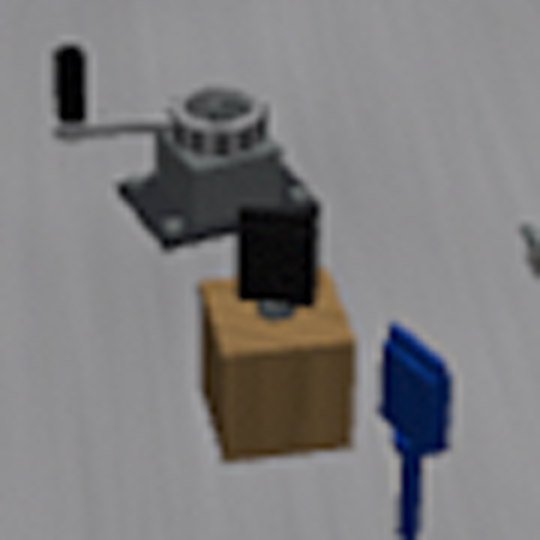

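View pics/top0c.png

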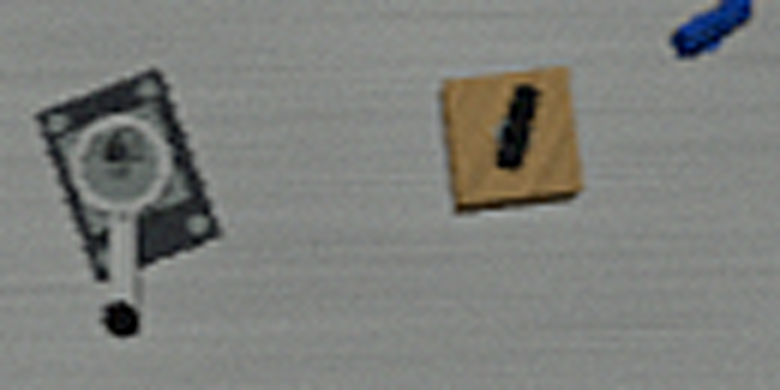

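The dark scraper stands upright in the wooden stand, at top (291,186) and side (271,199). It matches the description. The blue look-alike at top (323,169), side (294,222) is not meant. The enlarged crops confirm both. The clamp's nut is at top (225,192) with the knob at top (225,218). Next I fit poses from both views.

```bash
cat > geo.py <<'E'
import numpy as np, pickle
from scipy.optimize import least_squares
def proj(c,X):
    X=np.atleast_2d(X); p=(c["R"]@X.T).T+c["t"]; q=(c["K"]@p.T).T; return q[:,:2]/q[:,2:]
def Rz(a): return np.array([[np.cos(a),-np.sin(a),0],[np.sin(a),np.cos(a),0],[0,0,1]])
def un(p,off,f=6): return (np.asarray(p,float)+.5)/f-.5+np.asarray(off)
def tri(d,ps,pt):
    f=lambda X:np.r_[(proj(d["side"],X)-ps)[0],(proj(d["top"],X)-pt)[0]]
    r=least_squares(f,[.55,0,.05]); return r.x,r.fun
E
python3 - <<'E'
from geo import *
d=pickle.load(open("cap0.pkl","rb")); S=(225,158); T=(205,165)
# free triangulation checks
print("knob top",tri(d,un((69,49),S),un((121,320),T)))
print("blade top",tri(d,un((279,210),S),un((519,127),T)))
print("nut top",tri(d,un((218,111),S),un((122.5,161.5),T)))
def fit(name,model,obs,x0):
    def f(x): return np.concatenate([(proj(d[v],model(x)[k])[0]-un(p,S if v=="side" else T)) for v,k,p in obs])
    r=least_squares(f,x0,loss="soft_l1"); print(name,r.x.round(4)); 
    for (v,k,p),e in zip(obs,f(r.x).reshape(-1,2)): print("  ",v,k,e.round(2))
    return r.x
def pts(P): return lambda x:{k:Rz(x[2])@np.array(v)+[x[0],x[1],0] for k,v in P.items()}
a=.03
stand=pts({"a":(a,a,.06),"b":(a,-a,.06),"c":(-a,-a,.06),"d":(-a,a,.06),"cb":(-a,-a,0),"db":(-a,a,0)})
# image up=+x, right=-y
st=fit("stand",stand,[("top","a",(443,80)),("top","b",(568,67)),("top","c",(582,190)),("top","d",(457,206)),
 ("side","d",(200,285)),("side","c",(222,355)),("side","b",(353,343)),("side","a",(328,270))][:4]+[],[.55,-.1,0])
print({k:un(proj(d["side"],v)[0]*0+0,(0,0)) is None or ((proj(d["side"],v)[0]-S+.5)*6-.5).round(0) for k,v in stand(st).items()})
def clm(x):
    P={k:Rz(x[2])@np.array(v)+[x[0],x[1],0] for k,v in dict(p1=(.045,.033,.006),p2=(.045,-.033,.006),p3=(-.045,-.033,.006),p4=(-.045,.033,.006),nut=(0,0,.058),mouth=(.008,0,.058)).items()}
    k=np.array([x[0]-.075*np.sin(x[3]),x[1]+.075*np.cos(x[3]),.094]); P["kn"]=k;P["kb"]=k-[0,0,.04];return P
cl=fit("clamp",clm,[("top","p2",(155,70)),("top","p1",(40,115)),("top","p4",(102,280)),("top","p3",(220,235)),("top","nut",(122.5,161.5)),("top","kn",(121,320)),
 ("side","kn",(69,49)),("side","kb",(70,122)),("side","nut",(218,111)),("side","p4",(120,188)),("side","p3",(168,248)),("side","p2",(318,205))],[.57,.08,.38,1.57])
for s in(1,-1):
  m=cl[:2]+s*.008*np.array([np.cos(cl[2]),np.sin(cl[2])])
  print("mouth",s,m,[((proj(d[v],[*m,.058])[0]-o+.5)*6-.5).round(0) for v,o in(("side",S),("top",T))])
E
```

```text
knob top (array([0.51338986, 0.09489064, 0.09246532]), array([-0.20457718,  0.01743823, -0.00409789, -0.18920574]))
blade top (array([ 0.59794666, -0.0913753 ,  0.10935152]), array([-0.45526868,  0.0540242 ,  0.01092754, -0.47855932]))
nut top (array([0.59013842, 0.0958672 , 0.05197174]), array([ 0.23792242, -0.02636204, -0.00277901,  0.22406038]))
stand [ 0.5979 -0.0913  0.0862]
   top a [-0.01  0.09]
   top b [-0.1  -0.02]
   top c [0.06 0.15]
   top d [ 0.05 -0.22]
{'a': array([326., 260.]), 'b': array([354., 334.]), 'c': array([221., 347.]), 'd': array([198., 273.]), 'cb': array([221., 456.]), 'db': array([198., 379.])}
clamp [0.589  0.0944 0.3531 1.5815]
   top p2 [ 1.05 -0.62]
   top p1 [-0.39 -0.04]
   top p4 [0.14 0.5 ]
   top p3 [ 1.19 -0.18]
   top nut [0.37 0.42]
   top kn [ 0.42 -0.43]
   side kn [-0.01 -0.23]
   side kb [ 0.19 -0.94]
   side nut [-0.1  -1.46]
   side p4 [-1.17 -1.69]
   side p3 [-0.49 -1.37]
   side p2 [ 0.84 -0.96]
mouth 1 [0.5964625  0.09715135] [array([231.,  99.]), array([119., 149.])]
mouth -1 [0.58144951 0.09161871] [array([203., 106.]), array([131., 179.])]
```

```bash
cat >> geo.py <<'E'
def back(c,p,z):
    r=c["R"].T@np.linalg.inv(c["K"])@[p[0],p[1],1]; o=-c["R"].T@c["t"]; return (o+r*(z-o[2])/r[2])[:2]
from scipy.spatial.transform import Rotation as Ro
def down(a):
    x=np.array([np.cos(a),np.sin(a),0]); z=np.array([0,0,-1.]); return Ro.from_matrix(np.c_[x,np.cross(z,x),z]).as_rotvec()
E
python3 - <<'E'
from geo import *
import cv2
from station import kinematics as kin
d=pickle.load(open("cap0.pkl","rb")); T=d["top"]["image"]; 
def cen(x0,x1,y0,y1,th=60):
    w=np.clip(110-T[y0:y1,x0:x1].max(2).astype(float),0,60); yy,xx=np.mgrid[y0:y1,x0:x1]
    s=w.sum(); m=np.array([(w*xx).sum(),(w*yy).sum()])/s
    C=np.cov(np.c_[xx.ravel(),yy.ravel()].T,aweights=w.ravel()); e,v=np.linalg.eigh(C); return m,v[:,1],e**.5
m,v,e=cen(284,299,177,197); print("blade",m,v,e)
A=back(d["top"],m,.105);B=back(d["top"],m+5*v,.105); print(A,"yaw",np.arctan(((B-A)[1])/((B-A)[0])))
m,v,e=cen(219,232,212,225); print("knob",m,e,back(d["top"],m,.09))
print("hole",[back(d["top"],un(p,(205,165)),.058) for p in((120,148),(122.5,161.5))])
yaw=np.arctan((B-A)[1]/(B-A)[0])
for a in(yaw+np.pi/2,yaw-np.pi/2):
    for z in(.25,.069):
        q=kin.solve_ik([*A,z],down(a)); print(a,z,None if q is None else np.round(q,2))
z=np.vstack([cv2.resize(T[178:206,208:243],None,fx=16,fy=16,interpolation=cv2.INTER_LANCZOS4)])
s=cv2.resize(d["side"]["image"][168:203,228:278],None,fx=10,fy=10,interpolation=cv2.INTER_LANCZOS4)
h=max(z.shape[0],0); s2=np.zeros((h,240*2-0,3),np.uint8)
cv2.imwrite("pics/nut0.png",np.vstack([z[:, :560]]))
E
```

```text
blade [290.75235849 185.85377358] [-0.25919757  0.96582432] [1.32912435 4.06964157]
[ 0.59682255 -0.09066497] yaw -0.29111722626694975
knob [224.74574281 217.7510276 ] [1.45024128 1.66416897] [0.51343841 0.09506904]
hole [array([0.59670558, 0.096517  ]), array([0.59018251, 0.09542455])]
1.2796791005279469 0.25 [-0.35  0.47  1.12 -0.    1.55 -1.63]
1.2796791005279469 0.069 [-0.35  0.64  1.38 -0.    1.13 -1.63]
-1.8619135530618462 0.25 [-0.35  0.47  1.12 -0.    1.55  1.52]
-1.8619135530618462 0.069 [-0.35  0.64  1.38 -0.    1.13  1.52]
```

View pics/nut0.png

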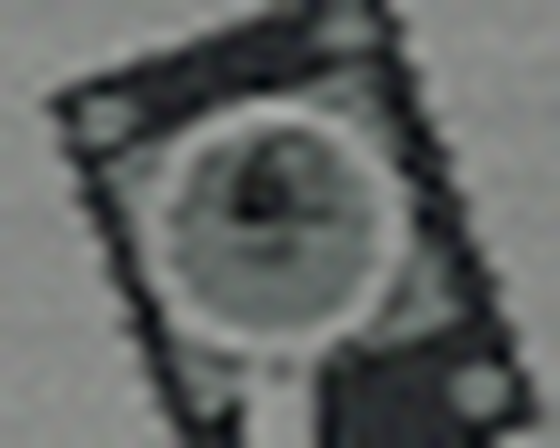

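The nut ring's centre is at about top (224.9,191.6) and its bore is offset toward image-up, which is clamp +x. That puts the mouth near (0.5975, 0.098). Now I grasp the scraper.

```bash
python3 - <<'E'
from geo import *
from station import ctrl, viewer
import cv2
a=-.25-np.pi/2
p=lambda s:print(s,round(ctrl.current_time(),2),np.round(ctrl.current_eef_pos(),4),np.round(ctrl.current_force(),2),round(ctrl.current_opening(),3))
ctrl.reach([.5975,-.091,.17],down(a)); p("above")
ctrl.move_straight([.5975,-.091,.069],feed=.12); p("low")
c=viewer.capture("side"); cv2.imwrite("pics/g1.png",cv2.resize(c["image"][140:250,200:340],None,fx=5,fy=5,interpolation=cv2.INTER_CUBIC))
E
```

```text
above 2.33 [ 0.5974 -0.0918  0.1701] [ 0.27 -0.25 -0.82] 1.002
low 3.32 [ 0.5979 -0.0912  0.0698] [ 0.62  0.52 -0.07] 1.0
```

View pics/g1.png

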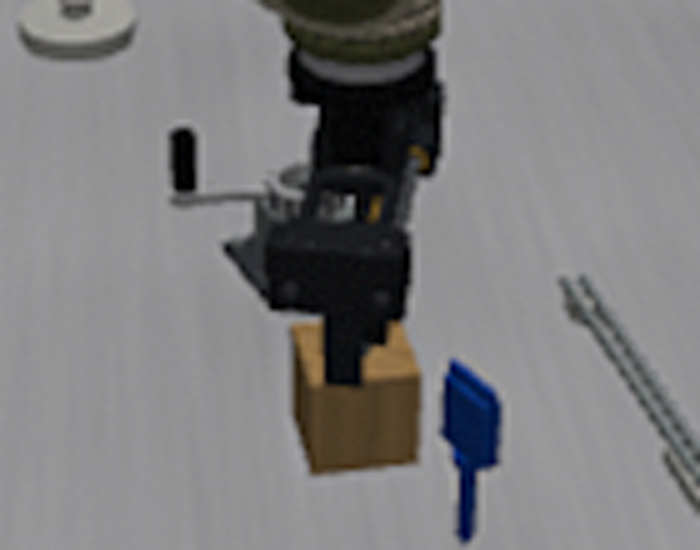

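```bash
python3 - <<'E'
from geo import *
from station import ctrl, viewer
import cv2
p=lambda s:print(s,round(ctrl.current_time(),2),np.round(ctrl.current_eef_pos(),4),np.round(ctrl.current_force(),2),np.round(ctrl.current_ft_torque(),2),round(ctrl.current_opening(),3))
p("open"); ctrl.close(8); p("8N"); ctrl.hold(.2); p("h")
ctrl.close(45); ctrl.hold(.2);p("45N")
P=ctrl.current_eef_pos()
ctrl.move_straight([P[0],P[1],.080],feed=.04); p("up1")
ctrl.move_straight([P[0],P[1],.165],feed=.12); p("up")
c=viewer.capture("side"); cv2.imwrite("pics/g2.png",cv2.resize(c["image"][120:240,200:340],None,fx=5,fy=5,interpolation=cv2.INTER_CUBIC))
pickle.dump(c,open("g2.pkl","wb"))
E
```

```text
open 3.37 [ 0.5979 -0.0912  0.0699] [-0.79 -0.13  0.14] [ 0.02 -0.01  0.03] 0.994
8N 4.51 [ 0.5974 -0.092   0.0692] [-1.11 -5.25  0.9 ] [-0.78  0.31  0.05] 0.145
h 4.71 [ 0.5974 -0.092   0.0692] [-2.14 -4.78  2.18] [-0.8   0.3  -0.01] 0.141
45N 5.12 [ 0.5973 -0.0923  0.0692] [-1.71 -6.44 -0.09] [-1.04  0.38 -0.  ] 0.134
up1 5.55 [ 0.5974 -0.0923  0.0804] [-0.65 -1.84  0.15] [-0.23  0.03  0.01] 0.134
up 6.41 [ 0.5969 -0.0921  0.1641] [-0.44  0.51 -0.54] [ 0.03  0.09 -0.  ] 0.136
```

View pics/g2.png

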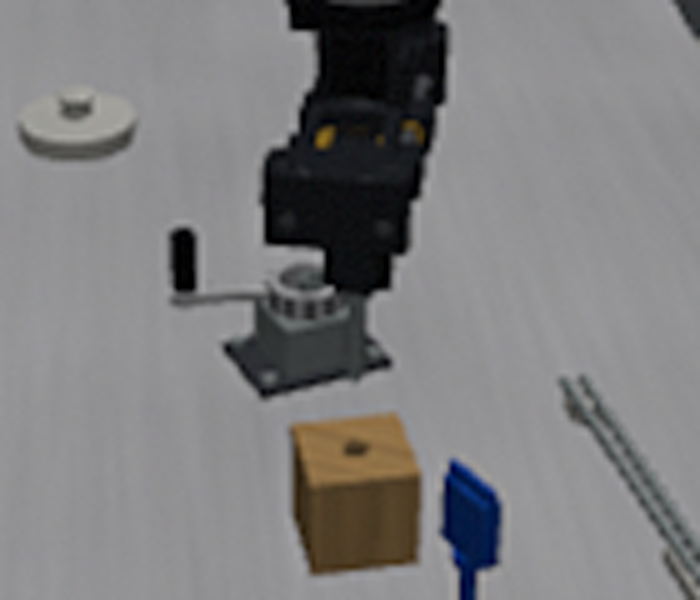

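```bash
python3 - <<'E'
from geo import *
from station import ctrl, viewer
import cv2
c=pickle.load(open("g2.pkl","rb"))
print("tip pred",proj(c,[.5969,-.0921,.1031]),"obs",un((357,380),(200,120),5)," stand hole pred",proj(c,[.5975,-.0925,.06]),"obs",un((355,447),(200,120),5))
p=lambda s:print(s,round(ctrl.current_time(),2),np.round(ctrl.current_eef_pos(),4),np.round(ctrl.current_force(),2),np.round(ctrl.current_ft_torque(),2),round(ctrl.current_opening(),3))
ctrl.move_straight([.5975,.0970,.165],feed=.15); ctrl.move_straight([.5975,.0970,.140],feed=.1); ctrl.hold(.2);p("over")
c=viewer.capture("side"); pickle.dump(c,open("g3.pkl","wb"))
cv2.imwrite("pics/g3.png",cv2.resize(c["image"][150:205,225:290],None,fx=10,fy=10,interpolation=cv2.INTER_CUBIC))
P=ctrl.current_eef_pos(); print("tip pred crop",((proj(c,[P[0],P[1],P[2]-.061])[0]-(225,150)+.5)*10-.5), "mouth at same xy",((proj(c,[P[0],P[1],.058])[0]-(225,150)+.5)*10-.5))
E
```

```text
tip pred [[270.23625577 194.78923369]] obs [271.  195.6]  stand hole pred [[270.27547757 208.26401636]] obs [270.6 209. ]
over 8.47 [0.5978 0.0969 0.1407] [-0.44  0.06 -1.16] [0.05 0.07 0.02] 0.133
tip pred crop [390.63158083 183.92619529] mouth at same xy [390.31335009 245.22724317]
```

View pics/g3.png

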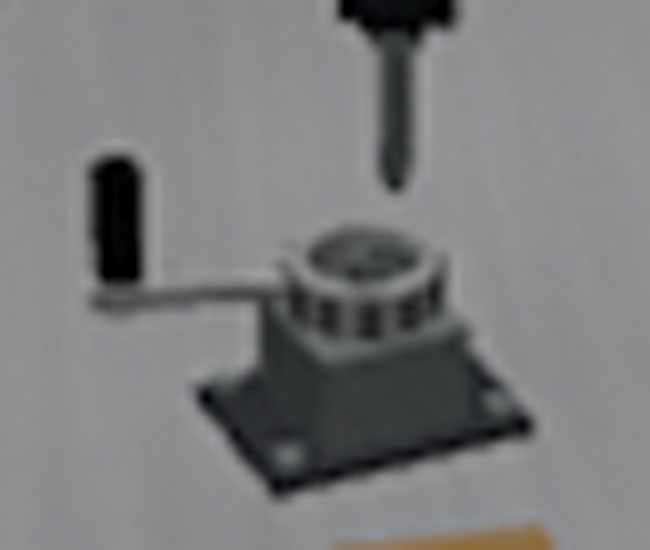

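```bash
python3 - <<'E'
from geo import *
import cv2
from station import viewer
c=pickle.load(open("g3.pkl","rb"))
obs={"p4":(197,390),"p3":(278,496),"p2":(534,430),"nut":(365,268),"kn":(116,169),"kb":(116,284)}
loc=dict(p2=(.045,-.033,.006),p3=(-.045,-.033,.006),p4=(-.045,.033,.006),nut=(0,0,.058))
def P(x):
    D={k:Rz(x[2])@np.array(v)+[x[0],x[1],0] for k,v in loc.items()}
    k=np.array([x[0]-.075*np.sin(x[3]),x[1]+.075*np.cos(x[3]),.094]); D["kn"]=k; D["kb"]=k-[0,0,.04]; return D
def f(x,b=(.64,.6)): D=P(x); return np.concatenate([proj(c,D[k])[0]-(un(o,(225,150),10)-b) for k,o in obs.items()])
r=least_squares(f,[.59,.095,.36,1.57]); print(r.x.round(4)); print(dict(zip(obs,f(r.x).reshape(-1,2).round(2).tolist())))
x=[.5895,.094,.36,1.575]; print(dict(zip(obs,f(x).reshape(-1,2).round(2).tolist())))
im=c["image"][165:200,228:278]; g=cv2.resize(im,None,fx=16,fy=16,interpolation=cv2.INTER_LANCZOS4).astype(float)
g=np.clip((g-20)*1.5,0,255).astype(np.uint8)
b=np.array([.64,.6])
for y,col in((.094,(0,255,0)),(.090,(0,0,255))):
    nx=np.array([.589,y,.058]); th=np.linspace(0,2*np.pi,80)
    for cc,R in((nx,.025),(nx+[.0075,.0028,0],.00625)):
        q=(proj(c,cc+np.c_[R*np.cos(th),R*np.sin(th),0*th])+b-(228,165)+.5)*16-.5
        cv2.polylines(g,[q.round().astype(int)],True,col,1)
cv2.imwrite("pics/g3z.png",g)
E
```

```text
[0.5871 0.0886 0.337  1.5312]
{'p4': [-0.63, 0.12], 'p3': [-0.36, -0.02], 'p2': [0.69, 0.0], 'nut': [-0.04, -0.17], 'kn': [-0.02, 0.01], 'kb': [0.36, -0.02]}
{'p4': [-0.05, -0.6], 'p3': [0.68, -0.91], 'p2': [1.32, -1.17], 'nut': [0.6, -1.08], 'kn': [0.74, -0.35], 'kb': [1.11, -0.39]}
```

View pics/g3z.png

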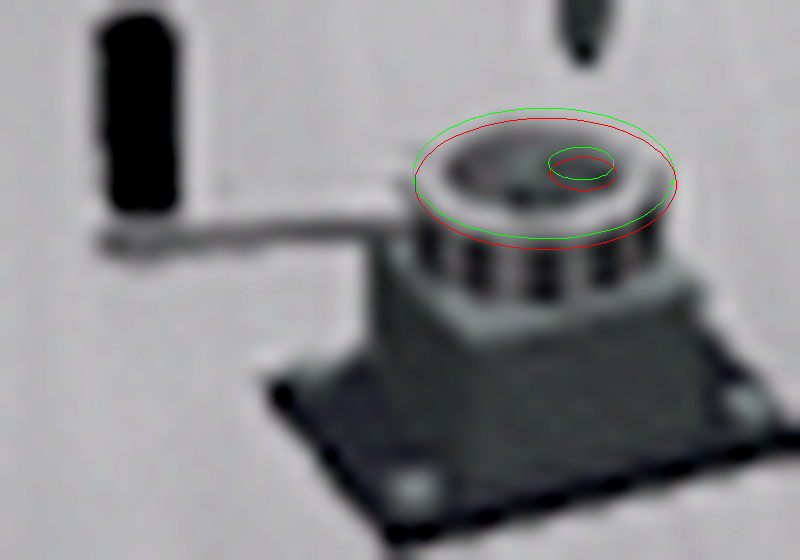

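Rough offsets from both views: the ring's inner opening is centred near zoom (534,169) and the tip lands near (583,156). So I shift about -2 mm in x and -1 mm in y, then do a guarded, compliant descent.

```bash
cat > ins.py <<'E'
from geo import *
from station import ctrl
F=lambda n=3:np.mean([ctrl.current_force() for _ in range(n)],0)
def descend(xy,z,f0,zstop,fmax,step=.002,gain=.0001,log=True):
    "guarded steps down, shifting sideways with the side force; stops at zstop (command) or fmax"
    xy=np.array(xy,float)
    while z>zstop:
        z-=step; ctrl.move_straight([*xy,z],feed=.03); f=F()-f0; P=np.array(ctrl.current_eef_pos())
        if log: print(round(ctrl.current_time(),2),"cmd",xy.round(4),round(z,4),"pos",P.round(4),"f",f.round(1))
        if f[2]>fmax: break
        s=f[:2].copy(); s[np.abs(s)<1]=0; xy+=np.clip(gain*s,-.0005,.0005)
    return xy,z,f
E
python3 - <<'E'
from ins import *
ctrl.move_straight([.5958,.0958,.124],feed=.06); ctrl.hold(.15); f0=np.array([0,0,-.8]); print(F(),ctrl.current_time())
print(descend([.5958,.0958],.122,f0,.100,5))
E
```

```text
[ 1.17662056 -0.40707494 -1.69197505] 9.0833
9.37 cmd [0.5958 0.0958] 0.12 pos [0.5957 0.0958 0.1198] f [ 1.2 -0.1  0.3]
9.62 cmd [0.5959 0.0958] 0.118 pos [0.5959 0.0958 0.1179] f [1.1 0.5 0.3]
9.87 cmd [0.596  0.0958] 0.116 pos [0.596  0.0958 0.1159] f [-0.   0.3  0. ]
10.12 cmd [0.596  0.0958] 0.114 pos [0.596  0.0958 0.1139] f [-0.5  0.6 -0.5]
10.37 cmd [0.596  0.0958] 0.112 pos [0.596  0.0958 0.1118] f [ 0.3 -0.7  0.9]
10.62 cmd [0.596  0.0958] 0.11 pos [0.5959 0.096  0.1098] f [0.5 0.1 0.1]
10.87 cmd [0.596  0.0958] 0.108 pos [0.5959 0.096  0.1078] f [-0.8  1.5 -1.3]
11.12 cmd [0.596  0.0959] 0.106 pos [0.596  0.0961 0.1058] f [ 0.2  2.2 -1.5]
11.37 cmd [0.596  0.0962] 0.104 pos [0.596  0.0961 0.1038] f [0.7 0.9 0.1]
11.62 cmd [0.596  0.0962] 0.102 pos [0.596  0.0962 0.1018] f [ 0.5  1.9 -1.5]
11.87 cmd [0.596  0.0963] 0.1 pos [0.5959 0.0963 0.0998] f [0.7 1.4 0. ]
(array([0.5960237 , 0.09648382]), 0.09999999999999998, array([0.74063257, 1.35807861, 0.00737225]))
```

```bash
python3 - <<'E'
from ins import *
f0=np.array([0,0,-.8])
xy,z,f=descend([.5960,.0965],.100,f0,.0751,17)
if f[2]<17: print(descend(xy,z,f0,.066,14,step=.001))
print(ctrl.current_opening(),ctrl.current_ft_torque())
E
```

```text
12.12 cmd [0.596  0.0965] 0.098 pos [0.5959 0.0964 0.0978] f [-0.7  0.7 -0.7]
12.37 cmd [0.596  0.0965] 0.096 pos [0.596  0.0964 0.0958] f [ 0.5 -0.7 -0.7]
12.62 cmd [0.596  0.0965] 0.094 pos [0.596  0.0964 0.0938] f [0.3 0.3 0.3]
12.87 cmd [0.596  0.0965] 0.092 pos [0.596  0.0965 0.0919] f [ 0.3 -0.1  0.3]
13.12 cmd [0.596  0.0965] 0.09 pos [0.596  0.0965 0.0899] f [-0.3  0.2 -0.6]
13.37 cmd [0.596  0.0965] 0.088 pos [0.596  0.0965 0.0879] f [-0.2  0.7 -0. ]
13.62 cmd [0.596  0.0965] 0.086 pos [0.596  0.0966 0.0859] f [0.1 1.1 0.4]
13.87 cmd [0.596  0.0966] 0.084 pos [0.5959 0.0968 0.0838] f [-0.1  1.1 -1.1]
14.12 cmd [0.596  0.0967] 0.082 pos [0.5959 0.0968 0.0817] f [ 0.4  0.5 -1.3]
14.37 cmd [0.596  0.0967] 0.08 pos [0.5959 0.0968 0.0797] f [ 0.2  2.4 -1.4]
14.62 cmd [0.596 0.097] 0.078 pos [0.5959 0.0969 0.0777] f [-0.3  1.5 -3. ]
14.87 cmd [0.596  0.0971] 0.076 pos [0.5959 0.097  0.0757] f [ 0.9  0.8 -3. ]
15.12 cmd [0.596  0.0971] 0.074 pos [0.5959 0.097  0.0736] f [-0.3  0.1 -2.2]
15.37 cmd [0.596  0.0971] 0.073 pos [0.596  0.0971 0.0731] f [-1.   0.1  1.4]
15.62 cmd [0.5959 0.0971] 0.072 pos [0.5959 0.0971 0.072 ] f [-1.6 -0.   1.9]
15.87 cmd [0.5957 0.0971] 0.071 pos [0.5959 0.0971 0.0711] f [-1.3 -0.6  3.2]
16.12 cmd [0.5956 0.0971] 0.07 pos [0.596  0.0971 0.071 ] f [-2.5  0.3 10.2]
16.37 cmd [0.5954 0.0971] 0.069 pos [0.5961 0.097  0.0709] f [-4.4  0.1 15.9]
(array([0.59535937, 0.09711635]), 0.06899999999999998, array([-4.4308475 ,  0.0906121 , 15.85726656]))
0.130739017373265 [-0.10162136  0.70070218  0.03176102]
```

```bash
python3 - <<'E'
from ins import *
from station import viewer
import cv2
ctrl.move_straight([.5960,.0971,.0707],feed=.03); ctrl.hold(.1); print(F(),ctrl.current_eef_pos())
ctrl.open_gripper(); P=ctrl.current_eef_pos(); print(ctrl.current_time(),P,ctrl.current_opening(),F())
ctrl.move_straight([P[0],P[1],.145],feed=.15)
ctrl.reach([.513,.0943,.145],down(np.pi/2)); ctrl.hold(.15); print(ctrl.current_time(),ctrl.current_eef_pos(),F(),np.round(ctrl.current_joint_pos(),2))
d={n:viewer.capture(n) for n in("side","top")}; pickle.dump(d,open("cap4.pkl","wb"))
s=cv2.resize(d["side"]["image"][140:200,225:290],None,fx=8,fy=8,interpolation=cv2.INTER_CUBIC)
t=cv2.resize(d["top"]["image"][165:245,200:270],None,fx=6,fy=6,interpolation=cv2.INTER_CUBIC)
o=np.zeros((600,800,3),np.uint8); 
s=s[:,:520]; o[:480,:520]=s; t=cv2.resize(t,(280,320)); o[:320,520:]=t
cv2.imwrite("pics/k1.png",o)
E
```

```text
[-2.68273605 -0.98969776  6.92637659] [0.59604683 0.09703432 0.07112733]
17.9083 [0.59602983 0.09708808 0.07072022] 0.9994507012723383 [ 0.28803156  0.4933992  -0.25817136]
21.5583 [0.51301901 0.09430589 0.14498277] [ 0.61595272 -0.52371131 -1.09784092] [-0.05  0.42  1.53  0.    1.19 -1.62]
```

View pics/k1.png

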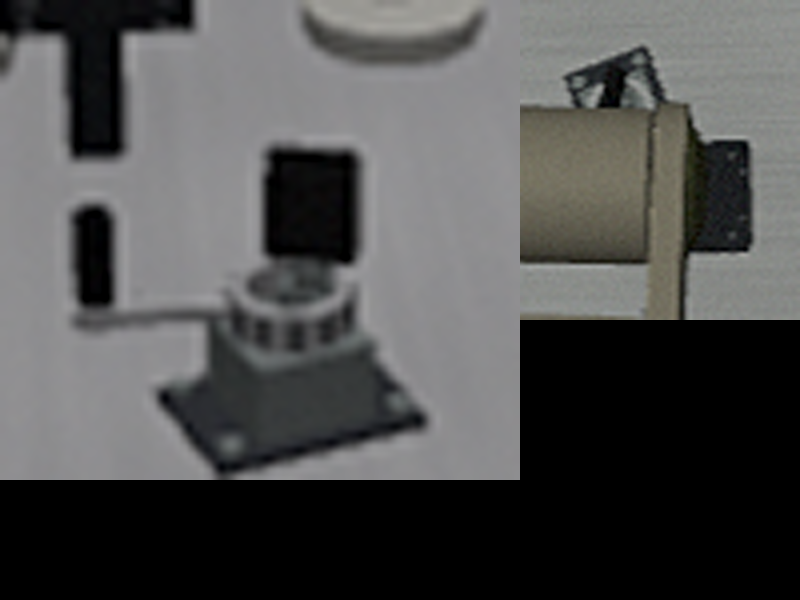

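The scraper stands upright in the clamp with its collar just above the nut. The finger at (97,155) lines up with the knob at (93,205). Now I grip the knob and turn, reading the force with the knob held still after each step.

```bash
cat > turn.py <<'E'
from ins import *
def held(n=4):
    s=[]
    for _ in range(n): ctrl.hold(.03); s.append(ctrl.current_force())
    return np.mean(s,0)
def step(S,dphi):
    "turn the knob clockwise by dphi; returns held push and radial force"
    S["phi"]-=dphi; p=S["phi"]; er=np.array([np.cos(p),np.sin(p)]); t=np.array([er[1],-er[0]])
    ctrl.move_straight([*(np.array(S["c"])+S["r"]*er),S["z"]],down(p-np.pi/2),feed=.06)
    f=held()[:2]-S["f0"]; push=-f@t; fr=f@er
    S["r"]+=float(np.clip(fr,-4,4))*.00006; S["t"]=ctrl.current_time(); S["log"].append((p,push,fr))
    pickle.dump(S,open("S.pkl","wb")); return push,fr
E
python3 - <<'E'
from turn import *
from station import kinematics as kin
ctrl.move_straight([.513,.0943,.064],feed=.15); f0=held(); print("f0",f0)
ctrl.close(20); ctrl.hold(.1); P=np.array(ctrl.current_eef_pos()); f=held()-f0
print(round(ctrl.current_time(),2),P,f.round(2),ctrl.current_opening(),"exp",16/88)
c=np.array([.589,.0945]); phi=np.arctan2(*(P[:2]-c)[::-1])%(2*np.pi); c=P[:2]-.075*np.array([np.cos(phi),np.sin(phi)])
print("phi",phi,"c",c)
for k in(.5,1.2,1.8,2.5):
    q=kin.solve_ik([*(c+.075*np.array([np.cos(phi-k),np.sin(phi-k)])),.064],down(phi-k-np.pi/2)); print(k,None if q is None else np.round(q,2))
S=dict(c=c,phi=float(phi),r=.075,z=.064,f0=f0[:2],log=[],t=0,phi0=float(phi)); pickle.dump(S,open("S.pkl","wb"))
for i in range(6): print(np.round(step(S,.035),2),np.round(ctrl.current_eef_pos(),4),round(S["r"],5),round(S["t"],2))
E
```

```text
f0 [-0.15107868 -0.24307384  0.55048513]
23.81 [0.51302493 0.0941307  0.06401643] [-0.   -2.65 -0.62] 0.17459233731286244 exp 0.18181818181818182
phi 3.1464533586779315 c [0.58802405 0.09449526]
0.5 [ 0.02  0.55  1.58  0.    1.01 -1.05]
1.2 [ 0.08  0.61  1.44  0.    1.09 -0.29]
1.8 [ 0.08  0.68  1.31 -0.    1.16  0.31]
2.5 [ 0.03  0.73  1.19 -0.    1.22  0.96]
[ 1.76 -0.22] [0.5131 0.0968 0.064 ] 0.07499 24.19
[ 1.63 -0.31] [0.5132 0.0994 0.064 ] 0.07497 24.57
[ 1.25 -0.26] [0.5135 0.102  0.064 ] 0.07495 24.96
[ 1.24 -0.57] [0.5138 0.1046 0.064 ] 0.07492 25.34
[ 1.5  -0.31] [0.5142 0.1072 0.064 ] 0.0749 25.73
[ 1.23 -0.68] [0.5147 0.1098 0.064 ] 0.07486 26.11
```

```bash
python3 - <<'E'
from turn import *
S=pickle.load(open("S.pkl","rb")); n=0
while S["t"]<52 and S["phi0"]-S["phi"]<2.5:
    p,fr=step(S,.04); n+=1
    if n%3==0 or p>2.6: print(round(S["phi0"]-S["phi"],3),round(p,2),round(fr,2),round(S["r"],5),round(S["t"],2))
    if p>3.3: break
E
```

```text
0.33 1.45 -0.97 0.07472 27.26
0.45 1.25 -0.13 0.07457 28.41
0.57 1.25 -0.71 0.07445 29.56
0.69 1.7 -0.8 0.07433 30.71
0.81 1.65 -0.85 0.07418 31.86
0.93 1.82 -1.1 0.07401 33.01
1.05 1.58 -0.42 0.07387 34.16
1.17 1.74 -1.0 0.0737 35.31
1.29 1.59 -0.79 0.07357 36.46
1.41 2.27 -0.21 0.07347 37.61
1.49 2.78 -0.44 0.0734 38.38
1.53 2.58 -0.78 0.07335 38.76
1.57 3.3 -0.85 0.0733 39.14
```

```bash
python3 - <<'E'
from turn import *
S=pickle.load(open("S.pkl","rb"))
while S["t"]<56:
    p,fr=step(S,.025 if S["log"][-1][1]<5.2 else .015)
    print(round(S["phi0"]-S["phi"],3),round(p,2),round(fr,2),round(S["t"],2))
    if p>6.5: 
        ctrl.hold(.1); break
E
```

```text
1.595 3.71 -0.1 39.52
1.62 4.11 -0.26 39.91
1.645 4.38 0.48 40.29
1.67 4.45 -0.46 40.67
1.695 4.41 0.06 41.06
1.72 5.01 -0.19 41.44
1.745 5.17 -0.35 41.83
1.77 5.56 -0.39 42.21
1.785 6.05 -0.08 42.59
1.8 5.93 0.35 42.98
1.815 6.24 -0.04 43.36
1.83 6.76 -0.24 43.74
```

```bash
python3 - <<'E'
from turn import *
from station import viewer
import cv2
S=pickle.load(open("S.pkl","rb")); p=S["phi"]; t=np.array([np.sin(p),-np.cos(p)])
f=held(6)[:2]-S["f0"]; print("push again",-f@t)
P=np.array(ctrl.current_eef_pos()); ctrl.move_straight(P,feed=.03); f=held()[:2]-S["f0"]; print("relaxed",-f@t)
ctrl.open_gripper(); print(ctrl.current_opening(),F())
P=np.array(ctrl.current_eef_pos()); ctrl.move_straight([P[0],P[1],.16],feed=.15)
ctrl.reach([.45,-.2,.25],down(np.pi/4)); ctrl.hold(.2); print(ctrl.current_time(),F())
d={n:viewer.capture(n) for n in("side","top")}; pickle.dump(d,open("cap5.pkl","wb"))
o=np.zeros((600,800,3),np.uint8)
o[:600,:400]=cv2.resize(d["side"]["image"][100:250,195:295],None,fx=4,fy=4,interpolation=cv2.INTER_CUBIC)
o[:300,400:]=cv2.resize(d["top"]["image"][110:260,90:290],None,fx=2,fy=2,interpolation=cv2.INTER_CUBIC)
o[300:600,400:]=cv2.resize(d["top"]["image"][165:210,200:260],(400,300),interpolation=cv2.INTER_CUBIC)
cv2.imwrite("pics/end.png",o)
E
```

```text
push again 6.545388453034821
relaxed 4.805205385799827
0.9995163541944903 [-0.23851857  0.6143613  -0.57434552]
48.125 [-0.3477248  -0.02947132  0.49693632]
```

View pics/end.png

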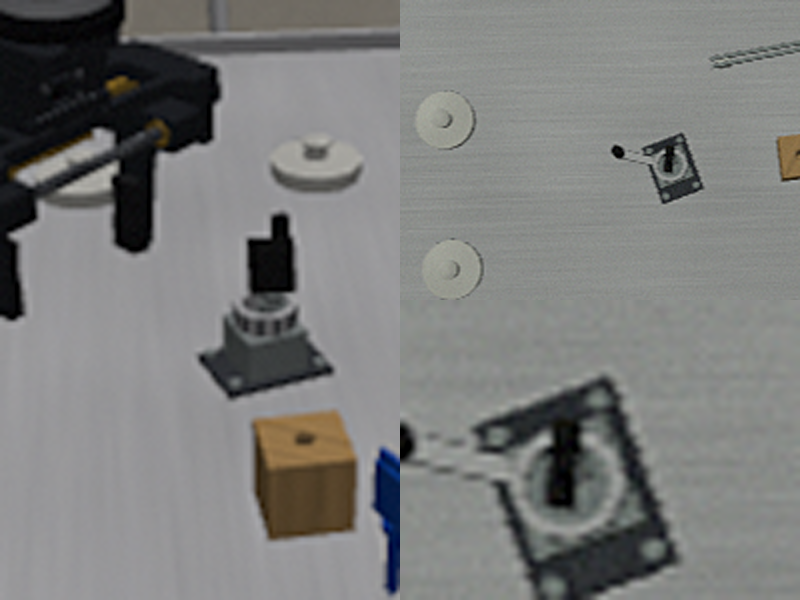

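The scraper stands upright in the clamp at crop (270,265). The knob is behind it after about 1.8 rad of clockwise turning, and the gripper is clear. The lid weights and chopsticks look unmoved. One quick check of the blade height before and after gripping, then I hand in.

```bash
python3 - <<'E'
from geo import *
from station import order
for n in("cap4","cap5"):
    g=pickle.load(open(n+".pkl","rb"))["side"]["image"][155:178,256:272].max(2).astype(float)
    w=np.clip(90-g,0,70); print(n,"dark rows",np.round(w[:, 2:6].mean(1)).astype(int).tolist())
order.close_job()
E
```

```text
cap4 dark rows [0, 0, 0, 14, 59, 55, 60, 70, 70, 70, 70, 70, 70, 70, 70, 70, 66, 23, 13, 9, 8, 18, 24]
cap5 dark rows [0, 0, 0, 0, 0, 70, 70, 70, 70, 70, 70, 70, 70, 70, 70, 70, 70, 70, 43, 18, 6, 12, 21]
the job is handed in; nothing more can be done
```

The scraper is seated in the collet clamp and gripped, and I handed the job in at about 48 s on the robot's clock. No verdict was reported.

- **Seating:** I lifted the dark scraper out of the stand and lowered it into the bore in small force-checked steps. It stopped with the tool tip at z = 0.071 m, exactly where the bore floor should be. The push at the stop was about 16 N, against the seat's 40 N limit and slightly above the 15 N suggested for pushing.
- **Tightening:** I turned the crank knob clockwise about 1.8 rad. The held push stayed at 1.2–1.8 N at first and climbed steadily from about 1.4 rad. I stopped at 6.8 N, and a repeat reading gave 6.5 N, inside the 6–8 N firm-grip range.
- **Release:** I relaxed the tool slightly, which left 4.8 N of push on the knob, then opened the gripper and moved away. The wrist force afterwards was about zero.
- **Last pictures:** The scraper stands upright in the clamp. By eye, the lid weights and chopsticks are where they were. The clear box was outside the last crop, and the arm was never lowered near it.

**Checks that disagreed or fell short:**
- **Mouth position:** The two cameras differed by about 5 mm on where the mouth is. I settled it from the position relative to the stand and from the force during insertion.
- **Blade height:** The blade sits about 1 pixel (around 3 mm) lower in the side image after gripping than before. It did not rise, so this looks like a small shift or tilt of the shank as the jaw closed.
- **Jaw force:** I could not measure it directly; I only inferred it from the push on the knob.

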